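# Load ring weights onto the storeroom scale until the needle is in the band

## Robot

A 7-joint arm with a two-finger parallel gripper is mounted at the origin on the work surface. World frame = base frame: x ahead of the robot, y to its left, z up, the work surface at z = 0. Lengths are in m, angles in rad, forces in N, time in s.
With the tool pointing down it reaches from about 0.425 to 0.925 m from the base axis. Payload 6.8 kg.
Tool frame: the origin (TCP) lies where the fingers leave the gripper's body, on its centre line; the fingertips stand 73 mm ahead of it and the grasp point (between the pads) lies 54 mm ahead of it; x points along the fingers, y is the direction in which the jaws open and shut, and the axes are right-handed (so a half turn about x gives the same grasp; the last joint's range is limited). The gripper opens to 85 mm and grips with 20 to 120 N. Pads are 22 mm wide; open, the fingers measure 114 mm over their backs; the gripper's body (76 mm by 85 mm) begins 54 mm behind the grasp point. The pads swing forward as they close: fully open they stand 13 mm farther back than shut.
Start: joints at [1.028, 0.477, 0.022, 1.555, -0.011, 1.109, -0.083], TCP at [0.284, -0.612, 0.304] pointing down, gripper open.
Joint ranges: [-2.96, 2.96], [-0.34, 2.1], [-1.41, 1.46], [0.24, 2.44], [-1.37, 4.51], [0.17, 1.92], [-2.96, 2.96]. Speed limits (rad/s): [2.39, 2.39, 3.14, 3.14, 3.14, 3.14, 3.14].

## Interface

Orientations are given as a unit quaternion [w, x, y, z].
In Python, from rig import ctrl, viewer, order gives the robot as it stands. The module is installed in compiled form; this text tells all that it offers.
- The arm moves only by the tool arm_command, never from a script. Its argument "moves" is a list that holds one entry, the list of rows, each a list of 7 numbers: the turn, a rotation vector about the tool's x, y, z in degrees, then the shift along the tool's x, y, z in cm, then the closure in counts, from 0 (fully open) to 255 (shut). In form: [[[wx, wy, wz, x, y, z, gripper], ...]]. A call has 1 to 10 rows; each row is the pose to reach, as a shift and turn from the pose commanded when the call began, along the tool's axes at that moment; what a row does not reach only later rows make up. A row lasts 1/10 s, in which the tool goes at most 50 mm and 8.59 degrees, less where a joint would pass 70% of its speed; a pose out of reach is approached as far as the arm can. A call with a gripper value outside its range is refused whole. The fingers move at their own pace and stop on an object; "grip_force" is the grip in N (left out, the last holds). Time passes only in rows, so rows that repeat a pose let the fingers close. It gives the time, the measured TCP pose, the force and the opening at its end, in the units of the state.
- ctrl.get_obs(): the state, without advancing time (a new reading comes with each control period).
- viewer.grab_frame(name): name is "scene" or "top" or "wrist"; returns a dict with "image" (384x512x3 uint8, red, green, blue), "fovy" (degrees; the focal length in pixels is half the picture's height over the tangent of half this angle, whatever the lens; pixels are square), "cx", "cy" (the principal point, pixels), "camera_from_world" (4x4, takes a point from world to camera coordinates). Camera axes: x right, y up, looking along -z (the intrinsics and any distortion apply to the point x, -y, -z); pixel columns grow to the right and rows downward; lengths in m; the calibration is good to about 2 mm. A picture is of the moment at which its call begins. There is no depth.
- order.hand_in(): hands the job in, once; it reports no verdict.
The state is a dict: "clock": time; "q": joint angles; "qd": joint speeds; "tau": joint torques, N m; "eef_pos": TCP position; "tcp_rot": TCP orientation; "ft_force": force on the tool from outside, world axes, zero at the start; "wrist_torque": the same for the moment, N m; "finger_gap": opening from 0.0 (shut) to 1.0 (fully open).
Only numpy, scipy, OpenCV 4.12 (cv2) and the standard library are available. Lean on these libraries where they do the work, as an engineer would, in place of code of your own. Each camera call takes 0.05 s, during which the arm holds its last target.

## Task

Check the storeroom scale: take steel ring weights from the wooden board one at a time and thread each gently over the off-centre pin on the scale's pan, down to the pan or the ring below, until the dial's needle comes to rest between the two long marks. Feel for the pin without forcing it: never push the pan down to its bottom stop. Let go of everything, leave the rings you do not need on the board and leave the other things alone.

Things in the scene. Friction and masses are not known exactly. Their poses are not given: they have to be found in the camera images.
- sink (a joint): how far the pan has sunk, m: 0 at the top, growing downward, bottom stop at 0.034. Soft spring, 250 N/m: one ring lowers it about 5.9 mm, a push of 1 N 4 mm. Starts at 0.0025 to 0.0095 (the tare differs). It turns the dial's needle 8 degrees clockwise per mm; the two long marks, joined by a dark arc, are at 0.017 and 0.024.
- pan_center (a point): on the upright axis of the scale's round pan (160 mm across), at its flat top face; sinks with it (150 mm above the table at joint 0). A steel pin, 12 mm thick, 34 mm tall, top edge bevelled 1.5 mm, stands upright on the pan 5 mm OFF this axis, in an unknown direction: the pan turns about its axis with some friction (0.04 N m) and starts turned any way.
- scale: the scale's white housing, fixed: 170 mm square, 105 mm high under the pan; origin at the centre of its underside, on the pan's axis. Its own +x points to the round dial (132 mm across, centre 132 mm from the axis and 90 mm up, leaning back 45 degrees, all lower than the pan's start height).
- board: flat wooden board, 250 x 250 x 12 mm, fixed to the table; origin at the centre of its underside, x and y along its edges. The four rings lie on it, one towards each corner, about 57 mm from its centre line in x and in y.
- ringA_mid (a point): centre, half-way up, of a flat plain steel ring weight: 48 mm outside, hole 15 mm, 12 mm thick, about 150 g (each differs by up to 5 %); lies flat, z is its axis. All four rings are alike.
- ringB_mid (a point): centre, half-way up, of a flat plain steel ring weight: 48 mm outside, hole 15 mm, 12 mm thick, about 150 g (each differs by up to 5 %); lies flat, z is its axis. All four rings are alike.
- ringC_mid (a point): centre, half-way up, of a flat plain steel ring weight: 48 mm outside, hole 15 mm, 12 mm thick, about 150 g (each differs by up to 5 %); lies flat, z is its axis. All four rings are alike.
- ringD_mid (a point): centre, half-way up, of a flat plain steel ring weight: 48 mm outside, hole 15 mm, 12 mm thick, about 150 g (each differs by up to 5 %); lies flat, z is its axis. All four rings are alike.
- slug: bystander, leave alone: a small solid steel cylinder, 24 mm across, 22 mm high, no hole, standing near the middle of the board among the rings; origin at the centre of its underside
- tape: bystander, leave alone: roll of tape lying flat, 100 mm across, 24 mm high, hole 76 mm; origin at the centre of its underside
- tin: bystander, leave alone: metal can, 62 mm across, 110 mm high; origin at the centre of its underside
- jar: bystander, leave alone: glass jar, 60 mm across, 120 mm high; origin at the centre of its underside
- mug: bystander, leave alone: white mug, 80 mm across, 90 mm high; origin at the centre of its underside
- ladle: bystander, leave alone: long spoon lying on the table; origin at the centre of its underside (in its middle part)
- bowl: bystander, leave alone: metal bowl, 110 mm across, 50 mm high; origin at the centre of its underside

How it is judged:
By the outcome, as a careful person would: the job done as asked, in the order asked, and still so for the second after the job is handed in, with the robot touching nothing.
It also fails if it takes over 72 s, if anything falls off the work surface, if the arm or the gripper's body presses on something with over 40 N, if the wrist force passes 120 N, or if a joint passes its speed limit or range.

## Working session

There is one attempt and no reset: what is moved stays moved. The work goes in short steps, Python scripts to look and compute and a tool call to move; the robot and the scene stay as the last step left them, time stands still between calls to the robot, and variables do not carry over. Pictures are saved under pics/ and viewed, and the job is handed in when it is done.

Besides the shell and the picture viewer there is one more tool, called after "Call:" as name([rows], argument=value, ...), one row to a line, values as JSON. arm_command: Moves the arm, as the interface text tells. Its arguments: {"type":"object","properties":{"moves":{"type":"array","items":{"type":"array","items":{"type":"array","items":{"type":"number"}}}},"grip_force":{"type":"number"}},"required":["moves"]}

```bash
mkdir -p pics; cat > h.py <<'E'
import numpy as np, cv2
from rig import ctrl, viewer, order
def grab(n,f):
    d=viewer.grab_frame(n); cv2.imwrite('pics/'+f+'.png',d['image'][:,:,::-1]); np.save('pics/'+f+'.npy',d,allow_pickle=True); return d
def load(f): return np.load('pics/'+f+'.npy',allow_pickle=True).item()
def K(d):
    f=d['image'].shape[0]/2/np.tan(np.radians(d['fovy'])/2); return f
def ray(d,u,v):
    f=K(d); T=np.array(d['camera_from_world']); R=T[:3,:3]; c=-R.T@T[:3,3]
    k=d.get('dist',None)
    v3=np.array([(u-d['cx'])/f,-(v-d['cy'])/f,-1.]); return c,R.T@v3
def onz(d,u,v,z):
    c,r=ray(d,u,v); return c+r*(z-c[2])/r[2]
def proj(d,p):
    f=K(d); T=np.array(d['camera_from_world']); q=T[:3,:3]@np.array(p)+T[:3,3]
    return d['cx']+f*q[0]/-q[2], d['cy']+f*(-q[1])/-q[2]
E
python3 - <<'E'
from h import *
for n in ['scene','top','wrist']:
    d=grab(n,n+'0'); print({k:v for k,v in d.items() if k!='image'})
print(ctrl.get_obs())
E
```

```text
{'fovy': 57.934115545296706, 'cx': 246.22650370563133, 'cy': 188.6863312792221, 'camera_from_world': array([[ 0.83167186,  0.55514858, -0.01148781, -0.48817316],
       [-0.47089955,  0.71611889,  0.51519643,  0.19504485],
       [ 0.29423721, -0.42306476,  0.85699514, -1.25937711],
       [ 0.        ,  0.        ,  0.        ,  1.        ]])}
{'fovy': 57.90273309731247, 'cx': 252.35129372713226, 'cy': 192.1641780380619, 'camera_from_world': array([[ 0.02809279, -0.9995793 ,  0.00721259, -0.01584275],
       [ 0.99810705,  0.02844486,  0.05452713, -0.58654807],
       [-0.05470935,  0.00566712,  0.99848624, -1.08664229],
       [ 0.        ,  0.        ,  0.        ,  1.        ]])}
{'fovy': 66.43862205617569, 'cx': 260.4823030801015, 'cy': 190.3694404125993, 'camera_from_world': array([[ 0.42199158, -0.90659755, -0.00199642, -0.67435667],
       [ 0.860155  ,  0.40106793, -0.31508394,  0.04205864],
       [ 0.28645503,  0.13124554,  0.94906171, -0.38079002],
       [ 0.        ,  0.        ,  0.        ,  1.        ]])}
{'clock': 0.15, 'q': array([ 1.02791015,  0.47762192,  0.02235979,  1.55618267, -0.01149676,
        1.10931366, -0.08308506]), 'qd': array([ 0.00213774, -0.00188967, -0.00111021, -0.0029795 ,  0.00119447,
        0.0012009 , -0.00045877]), 'tau': array([ 2.73367412e-03, -5.96924615e+01,  1.61013756e+00, -2.81492454e+01,
        1.26354833e-02,  6.50356145e-03,  1.32409548e-05]), 'eef_pos': array([ 0.28417174, -0.61189085,  0.30315901]), 'tcp_rot': array([-0.15204723, -0.69031871, -0.15299291,  0.69060472]), 'ft_force': array([-0.02036837, -0.52243924, -0.82428923]), 'wrist_torque': array([-0.00735374,  0.04429987,  0.00137699]), 'finger_gap': 1.0034281355206138}
```

View pics/scene0.png

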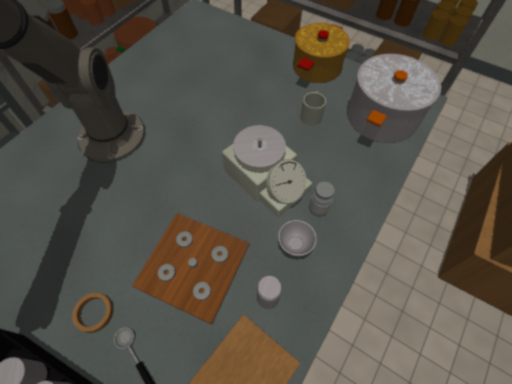

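View pics/top0.png

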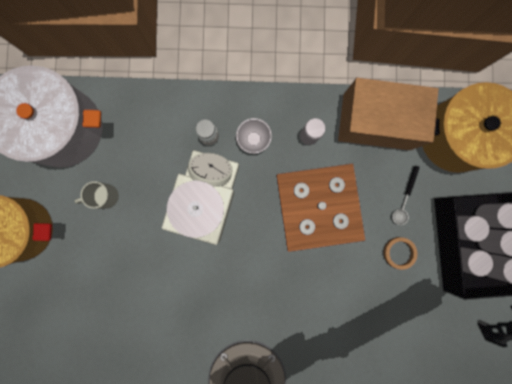

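View pics/wrist0.png

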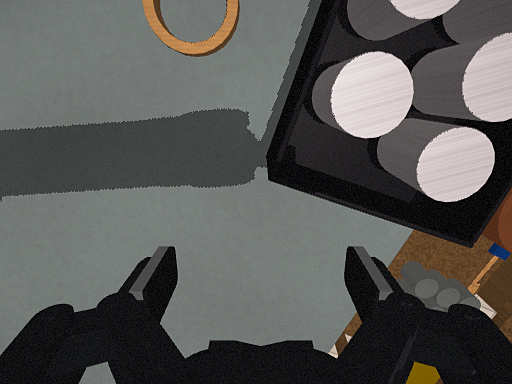

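```bash
python3 - <<'E'
from h import *
d=load('top0')
for u,v in [(302,190),(337,185),(308,227),(341,221)]: print('ring',onz(d,u,v,.024))
print('slug',onz(d,322,206,.034)); print('pin',onz(d,196,207,.18)); print('pan',onz(d,197,209,.145)); print('dial',onz(d,210,169,.09))
for u,v in [(278,174),(352,164),(365,240),(288,250)]: print('board',onz(d,u,v,.012))
s=load('scene0')
print('pin scene',onz(s,260,143,.18),onz(s,260,148,.15))
im=cv2.resize(s['image'][110:220,210:320],None,fx=5,fy=5,interpolation=3); im2=cv2.resize(d['image'][140:250,155:265],None,fx=5,fy=5,interpolation=3)
cv2.imwrite('pics/z1.png',im[:,:,::-1]);cv2.imwrite('pics/z2.png',im2[:,:,::-1])
from scipy.spatial.transform import Rotation as R
o=ctrl.get_obs();q=o['tcp_rot'];print(R.from_quat([q[1],q[2],q[3],q[0]]).as_matrix().round(4))
E
```

```text
ring [ 0.59763722 -0.1557659   0.024     ]
ring [ 0.61664283 -0.26623547  0.024     ]
ring [ 0.48177768 -0.17698416  0.024     ]
ring [ 0.50346036 -0.28051373  0.024     ]
slug [ 0.54871702 -0.21779576  0.034     ]
pin [0.53343204 0.15235199 0.18      ]
pan [0.52819145 0.15478416 0.145     ]
dial [0.6480441  0.12893466 0.09      ]
board [ 0.64750613 -0.07966848  0.012     ]
board [ 0.68659509 -0.31644951  0.012     ]
board [ 0.44524237 -0.36077115  0.012     ]
board [ 0.40709265 -0.11710627  0.012     ]
pin scene [0.54369276 0.14042793 0.18      ] [0.5415629  0.14502078 0.15      ]
[[-7.000e-04  4.212e-01 -9.070e-01]
 [ 1.200e-03 -9.069e-01 -4.212e-01]
 [-1.000e+00 -1.400e-03  1.000e-04]]
```

View pics/z1.png

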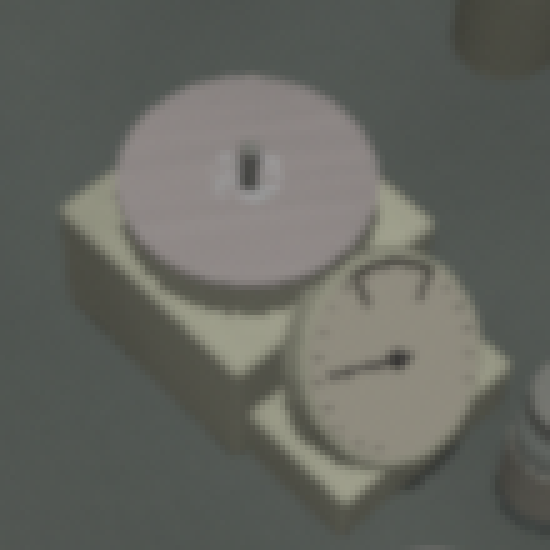

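View pics/z2.png

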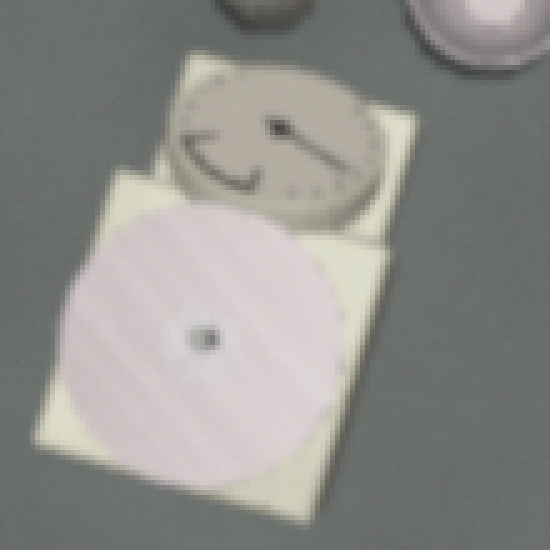

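```bash
cat >> h.py <<'E'
from scipy.spatial.transform import Rotation as Ro
def pose():
    o=ctrl.get_obs();q=o['tcp_rot'];return np.array(o['eef_pos']),Ro.from_quat([q[1],q[2],q[3],q[0]]).as_matrix(),o
def Rdown(yaw):
    y=np.array([np.cos(yaw),np.sin(yaw),0]);x=np.array([0,0,-1.]);return np.stack([x,y,np.cross(x,y)],1)
def to(p,yawdeg):
    """tool-frame turn (deg) & shift (cm) from measured pose to p, tool down, jaw yaw"""
    t,R,o=pose(); rv=np.degrees(Ro.from_matrix(R.T@Rdown(np.radians(yawdeg))).as_rotvec()); s=R.T@(np.array(p)-t)*100
    print('turn',rv.round(2),'shift cm',s.round(3)); return rv,s
E
python3 - <<'E'
from h import *
d=load('wrist0'); t,R,o=pose(); T=np.array(d['camera_from_world']); c=-T[:3,:3].T@T[:3,3]
print('cam in tool',R.T@(c-t)); print('cam axes in tool',(R.T@T[:3,:3].T).round(3))
for dx in (.054,.073,.1,.15,.2,.25): print(dx,proj(d,t+R@[dx,0,0]))
to([.598,-.156,.16],-15)
E
```

```text
cam in tool [-0.07014898  0.00028023 -0.08064099]
cam axes in tool [[ 0.001  0.315 -0.949]
 [ 1.    -0.001  0.   ]
 [-0.001 -0.949 -0.315]]
0.054 (np.float64(259.9244753957376), np.float64(266.98996486170876))
0.073 (np.float64(260.0076889333568), np.float64(247.54131463816023))
0.1 (np.float64(260.09831555809154), np.float64(226.360079278729))
0.15 (np.float64(260.21380545085077), np.float64(199.36780623164668))
0.2 (np.float64(260.2903983455611), np.float64(181.46653125345622))
0.25 (np.float64(260.34491276700146), np.float64(168.72543232818208))
turn [-5.009e+01 -3.000e-02  8.000e-02] shift cm [ 14.35  -28.107 -47.668]
```

Call:
arm_command([
  [[-50,0,0,0,-28.1,-47.7,0],[-50,0,0,0,-28.1,-47.7,0],[-50,0,0,0,-28.1,-47.7,0],[-50,0,0,0,-28.1,-47.7,0],[-50,0,0,0,-28.1,-47.7,0],[-50,0,0,5,-28.1,-47.7,0],[-50,0,0,10,-28.1,-47.7,0],[-50,0,0,15,-28.1,-47.7,0],[-50,0,0,15,-28.1,-47.7,0],[-50,0,0,15,-28.1,-47.7,0]],
], grip_force=30)

```text
clock: 1.15
eef_pos: [0.5545, -0.2199, 0.2005]
tcp_rot: [0.43, 0.561, 0.43, -0.561]
ft_force: [0.3, -1.2, -1.3]
finger_gap: 1.003
```

```bash
python3 - <<'E'
from h import *
to([.598,-.156,.15],-15)
E
```

```text
turn [-0.11  0.01 -0.02] shift cm [ 5.048  2.532 -7.308]
```

Call:
arm_command([
  [[0,0,0,3,1.7,-5,0],[0,0,0,4,2,-6,0],[0,0,0,4,2,-6,0],[0,0,0,4,2,-6,0]],
])

```text
clock: 1.55
eef_pos: [0.5885, -0.1687, 0.1609]
tcp_rot: [-0.43, -0.561, -0.43, 0.562]
ft_force: [-0.7, 0.2, 0.1]
finger_gap: 0.998
```

```bash
python3 - <<'E'
from h import *
to([.598,-.156,.15],-15)
d=grab('wrist','w1');to([.598,-.156,.15],-15)
E
```

```text
turn [-0.05  0.03  0.07] shift cm [ 1.091  0.59  -1.47 ]
turn [-0.16  0.06  0.  ] shift cm [ 1.157  0.559 -1.594]
```

View pics/w1.png

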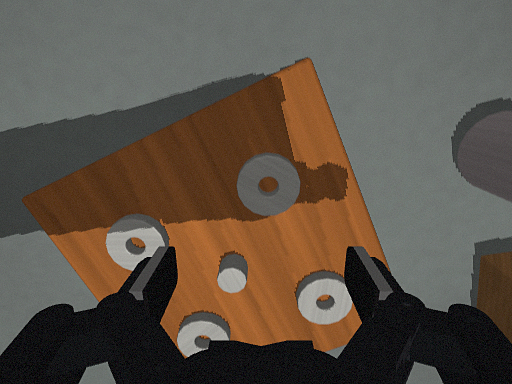

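```bash
cat >> h.py <<'E'
def ringfit(d,u,v,z,r=45):
    """rectify to plane z: for a fine grid, then contours of grey blobs -> centre"""
    hsv=cv2.cvtColor(d['image'],cv2.COLOR_RGB2HSV); m=((hsv[:,:,1]<70)).astype(np.uint8)
    n,l,st,ce=cv2.connectedComponentsWithStats(m,connectivity=4)
    k=l[v,u]; b=(l==k).astype(np.uint8); print('blob',st[k])
    cs,h=cv2.findContours(b,cv2.RETR_CCOMP,cv2.CHAIN_APPROX_NONE)
    for c,hh in zip(cs,h[0]):
        if len(c)<20: continue
        w=np.array([onz(d,p[0][0],p[0][1],z)[:2] for p in c],dtype=np.float32)*1000
        e=cv2.fitEllipse(w); print('hole' if hh[3]>=0 else 'outer','ctr mm',np.round(e[0],1),'axes',np.round(e[1],1))
E
python3 - <<'E'
from h import *
d=load('w1')
ringfit(d,250,185,.024); ringfit(d,120,240,.024); ringfit(d,310,298,.024)
E
```

```text
blob [ 237  153   63   63 2895]
outer ctr mm [ 597.7 -154.7] axes [46.2 47.9]
hole ctr mm [ 597.9 -153.9] axes [12.7 14.8]
blob [ 106  214   63   89 3101]
outer ctr mm [ 482.6 -182.2] axes [45.6 77.1]
hole ctr mm [ 481.7 -193.3] axes [ 5.7 12.2]
hole ctr mm [ 486.2 -174. ] axes [ 8.5 13.3]
blob [ 296  271   58   53 2266]
outer ctr mm [ 618.1 -264.4] axes [46.2 53.8]
hole ctr mm [ 618.  -263.6] axes [ 7.5 12.6]
```

```bash
python3 - <<'E'
from h import *
to([.598,-.1545,.084],-15)
E
```

```text
turn [-0.16  0.06  0.  ] shift cm [ 7.757  0.52  -1.745]
```

Call:
arm_command([
  [[0,0,0,2,0.52,-1.75,0],[0,0,0,5,0.52,-1.75,0],[0,0,0,7,0.52,-1.75,0],[0,0,0,7.75,0.52,-1.75,0],[0,0,0,7.75,0.52,-1.75,0],[0,0,0,7.75,0.52,-1.75,0]],
])

```text
clock: 2.2
eef_pos: [0.5989, -0.1541, 0.0852]
tcp_rot: [0.43, 0.562, 0.429, -0.561]
ft_force: [0.5, -0.4, 0.3]
finger_gap: 1.003
```

```bash
python3 - <<'E'
from h import *
to([.598,-.1545,.084],-15)
d=grab('wrist','w2')
E
```

```text
turn [-0.17  0.02 -0.11] shift cm [ 0.119 -0.079  0.059]
```

View pics/w2.png

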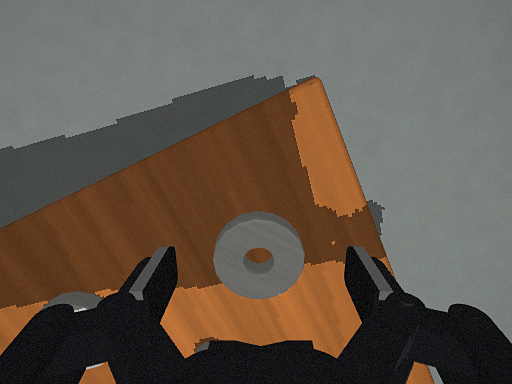

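```bash
python3 - <<'E'
from h import *
d=load('w2')
ringfit(d,230,255,.024); print(pose()[0])
E
```

```text
blob [ 213  211   92   88 5969]
outer ctr mm [ 598.2 -153.1] axes [46.2 50.3]
hole ctr mm [ 598.6 -151.9] axes [ 9.4 13.5]
[ 0.59916661 -0.1539084   0.08543751]
```

Call:
arm_command([
  [[0,0,0,0.1,0,0,255],[0,0,0,0.1,0,0,255],[0,0,0,0.1,0,0,255],[0,0,0,0.1,0,0,255],[0,0,0,0.1,0,0,255],[0,0,0,0.1,0,0,255],[0,0,0,0.1,0,0,255]],
])

```text
clock: 2.95
eef_pos: [0.5986, -0.1531, 0.0838]
tcp_rot: [0.43, 0.561, 0.43, -0.561]
ft_force: [-2.5, 0.8, 5.5]
finger_gap: 0.545
```

```bash
python3 - <<'E'
from h import *
d=grab('wrist','w3'); print(ctrl.get_obs())
E
```

```text
{'clock': 3.0, 'q': array([ 0.33755997,  0.67040572, -0.25441035,  1.82649013,  0.25307267,
        0.67580352, -0.32602616]), 'qd': array([-2.59722456e-04,  1.97096282e-03, -3.22171802e-05, -4.76664962e-04,
       -3.90355817e-04, -1.00101485e-03, -5.35311133e-05]), 'tau': array([ -0.23027041, -58.26841235,  -2.98618913, -18.69035125,
         0.12242331,  -0.62088925,   0.0665761 ]), 'eef_pos': array([ 0.59858688, -0.15307333,  0.08375469]), 'tcp_rot': array([ 0.43015519,  0.56142093,  0.4297803 , -0.56130379]), 'ft_force': array([-1.49454226, -0.51692361,  5.80745654]), 'wrist_torque': array([ 0.09599112,  0.41490588, -0.08419102]), 'finger_gap': 0.5487175663247078}
```

View pics/w3.png

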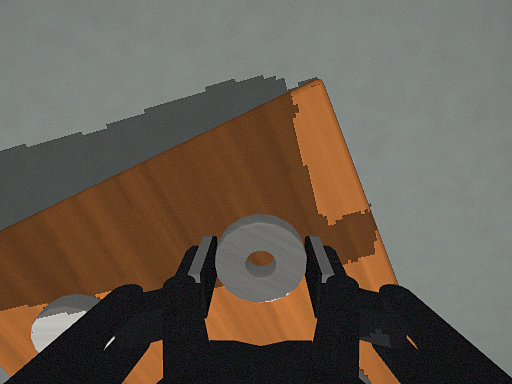

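```bash
python3 - <<'E'
from h import *
d=load('w3'); p,R,_=pose()
def rel(z):
    c=p.copy();c[2]=z;return c
ringfit(d,230,260,.024)
to([.551,.089,.285],15); to([.551,.089,.27],15)
# needle: dial plane homography via scene
E
```

```text
blob [ 213  214   95   88 6090]
outer ctr mm [ 598.5 -153.1] axes [46.7 50.3]
hole ctr mm [ 598.8 -151.8] axes [ 9.4 13.5]
turn [-3.01e+01  2.00e-02 -3.00e-02] shift cm [-20.134 -10.89  -22.128]
turn [-3.01e+01  2.00e-02 -3.00e-02] shift cm [-18.634 -10.891 -22.128]
```

Call:
arm_command([
  [[0,0,0,-1,0,0,255],[0,0,0,-5,0,0,255],[0,0,0,-10,0,0,255],[0,0,0,-15,0,0,255],[-5,0,0,-20,0,-1,255],[-30,0,0,-20,-10.9,-22.1,255],[-30,0,0,-20,-10.9,-22.1,255],[-30,0,0,-20,-10.9,-22.1,255],[-30,0,0,-20,-10.9,-22.1,255],[-30,0,0,-20,-10.9,-22.1,255]],
])

```text
clock: 4.0
eef_pos: [0.5492, 0.0921, 0.2836]
tcp_rot: [0.561, 0.43, 0.561, -0.43]
ft_force: [0.2, -0.5, -0.8]
finger_gap: 0.544
```

```bash
python3 - <<'E'
from h import *
to([.551,.089,.27],15); print(ctrl.get_obs()['finger_gap'])
E
```

```text
turn [ 0.08 -0.04 -0.03] shift cm [1.362 0.088 0.35 ]
0.5436534778211584
```

Call:
arm_command([
  [[0,0,0,1.3,0,0,255],[0,0,0,1.3,0,0,255],[0,0,0,1.3,0,0,255],[0,0,0,1.3,0,0,255]],
])

```text
clock: 4.4
eef_pos: [0.5512, 0.0871, 0.2702]
tcp_rot: [0.56, 0.432, 0.56, -0.432]
ft_force: [0.6, -0.2, -1.8]
finger_gap: 0.542
```

```bash
python3 - <<'E'
from h import *
print(pose()[0])
d=grab('wrist','w4'); s=grab('scene','s1'); print(pose()[0])
cv2.imwrite('pics/z3.png',cv2.resize(s['image'][110:220,210:320],None,fx=5,fy=5,interpolation=3)[:,:,::-1])
E
```

```text
[0.55116676 0.08710318 0.27017941]
[0.55116055 0.08749985 0.27023244]
```

View pics/w4.png

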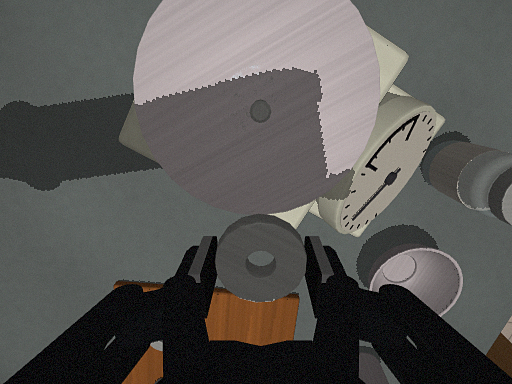

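View pics/z3.png

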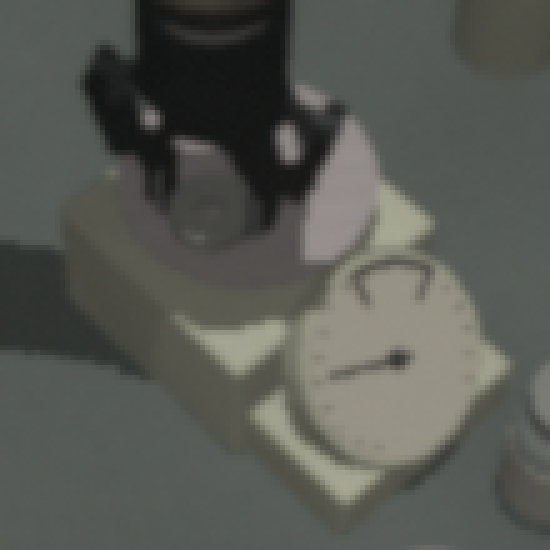

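```bash
python3 - <<'E'
from h import *
d=load('w4'); im=d['image']
cv2.imwrite('pics/z4.png',cv2.resize(im[85:135,230:290],None,fx=10,fy=10,interpolation=cv2.INTER_NEAREST)[:,:,::-1])
cv2.imwrite('pics/z5.png',cv2.resize(im[95:245,330:450],None,fx=4,fy=4,interpolation=3)[:,:,::-1])
E
```

```text
(no output)
```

View pics/z4.png

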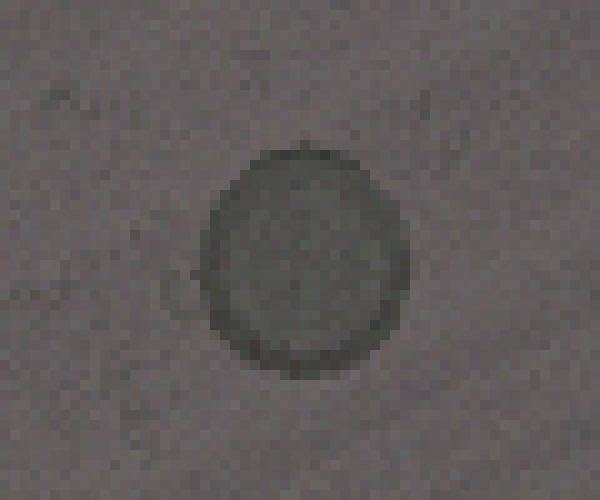

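View pics/z5.png

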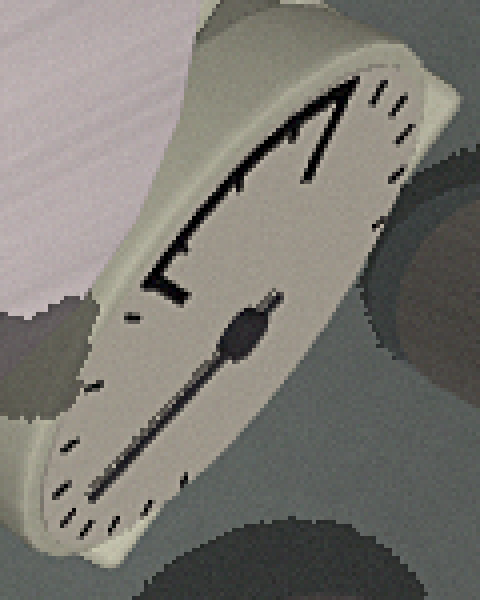

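```bash
cat >> h.py <<'E'
def dialang(d,C,yaw,pts):
    s=np.array([np.cos(yaw),np.sin(yaw),0]);z=np.array([0,0,1.]);n=(s+z)/2**.5;up=(z-s)/2**.5;rt=np.cross(up,n)
    out=[]
    P=[]
    for u,v in pts:
        c,r=ray(d,u,v); P.append(c+r*(n@(C-c))/(n@r))
    for p in P[1:]: 
        q=p-P[0]; out.append((round(np.degrees(np.arctan2(q@rt,q@up)),1),round(np.linalg.norm(q)*1000,1)))
    print(out,(P[0]*1000).round(1)); return P
E
python3 - <<'E'
from h import *
d=load('w4')
print('pin',onz(d,260.0,110.0,.176)*1000, onz(d,260.,110.,.174)*1000)
im=d['image']; p,R,_=pose(); print('tcp',p*1000)
# ring in hand at this frame: ring top plane z = tcp-0.0838+.024
zt=p[2]-.0838+.024
# board behind, use dark mask manually: outer contour pts of ring
cv2.imwrite('pics/z6.png',cv2.resize(im[205:310,205:315],None,fx=6,fy=6,interpolation=cv2.INTER_NEAREST)[:,:,::-1])
ax=np.array([.53,.15]);yaw=np.radians(-12)
hsv=cv2.cvtColor(im,cv2.COLOR_RGB2HSV)
C=np.array([ax[0]+.132*np.cos(yaw),ax[1]+.132*np.sin(yaw),.09])
off=lambda x,y:(330+x/4,95+y/4)
pts=[off(243,333),off(93,497),off(152,283),off(187,298),off(352,88),off(307,180)]
for yw in (-8,-12,-16): dialang(d,C,np.radians(yw),pts)
E
```

```text
pin [532.38041619 156.45242651 176.        ] [532.40451829 156.34879334 174.        ]
tcp [551.16055176  87.49984794 270.23244179]
[(np.float64(-52.1), np.float64(53.2)), (np.float64(5.1), np.float64(62.0)), (np.float64(6.1), np.float64(42.3)), (np.float64(70.5), np.float64(56.6)), (np.float64(67.0), np.float64(37.4))] [661.8 124.7  87.7]
[(np.float64(-61.8), np.float64(50.9)), (np.float64(2.3), np.float64(62.5)), (np.float64(3.2), np.float64(42.7)), (np.float64(60.1), np.float64(58.8)), (np.float64(57.1), np.float64(39.5))] [661.6 124.8  88.1]
[(np.float64(-72.8), np.float64(49.5)), (np.float64(-0.5), np.float64(62.5)), (np.float64(0.4), np.float64(42.9)), (np.float64(51.0), np.float64(61.8)), (np.float64(48.4), np.float64(42.0))] [661.3 124.8  88.5]
```

View pics/z6.png

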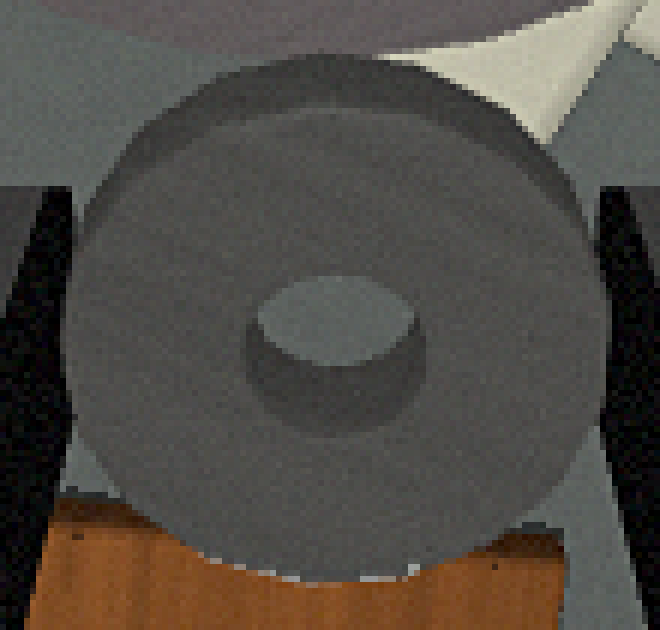

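```bash
python3 - <<'E'
from h import *
d=load('w4'); p,R,_=pose()
zt=p[2]-.0838+.024
h=onz(d,260.4,263.9,zt); pin=onz(d,260,110,.1745)
print('hole',h*1000,'rel tcp tool',(R.T@(h-p)*1000).round(2)); print('pin',pin*1000, 'diam',(onz(d,270.5,110,.1745)-onz(d,249.5,110,.1745))*1000)
dl=pin-h; print('move tool cm',(R.T@dl*100).round(3))
s=load('s1')
g=lambda x,y:(210+x/5,110+y/5)
C=np.array([.6616,.1248,.09])
for yw in (-8,-12,-16): dialang(s,C,np.radians(yw),[g(399,359),g(330,376),g(357,278),g(368,302),g(433,266),g(420,298)])
E
```

```text
hole [551.4805041   85.05901718 210.43244179] rel tcp tool [59.8  -0.34  2.42]
pin [532.39849277 156.37470163 174.5       ] diam [11.09494833  2.93300388  0.        ]
move tool cm [ 3.59  -0.027 -7.384]
[(np.float64(-61.5), np.float64(51.9)), (np.float64(5.5), np.float64(57.6)), (np.float64(4.2), np.float64(41.3)), (np.float64(63.5), np.float64(61.7)), (np.float64(62.2), np.float64(39.9))] [661.2 126.1  90.6]
[(np.float64(-64.8), np.float64(50.4)), (np.float64(2.5), np.float64(57.7)), (np.float64(1.3), np.float64(41.4)), (np.float64(58.9), np.float64(60.8)), (np.float64(57.6), np.float64(39.4))] [661.2 126.1  90.6]
[(np.float64(-68.2), np.float64(49.0)), (np.float64(-0.3), np.float64(57.7)), (np.float64(-1.5), np.float64(41.4)), (np.float64(54.5), np.float64(60.1)), (np.float64(53.2), np.float64(39.0))] [661.2 126.1  90.7]
```

Call:
arm_command([
  [[0,0,0,0,0,-5,255],[0,0,0,0,0,-7.4,255],[0,0,0,1,0,-7.4,255],[0,0,0,1.7,0,-7.4,255],[0,0,0,1.7,0,-7.4,255],[0,0,0,1.7,0,-7.4,255]],
])

```text
clock: 5.1
eef_pos: [0.5321, 0.1587, 0.2526]
tcp_rot: [0.56, 0.431, 0.56, -0.432]
ft_force: [-0.2, 0.1, -1.3]
finger_gap: 0.549
```

```bash
python3 - <<'E'
from h import *
print(pose()[0])
d=grab('wrist','w5'); s=grab('scene','s2'); p,R,o=pose();print(p,o['ft_force'])
cv2.imwrite('pics/z7.png',cv2.resize(s['image'][110:220,210:320],None,fx=5,fy=5,interpolation=3)[:,:,::-1])
cv2.imwrite('pics/z8.png',cv2.resize(d['image'][190:320,190:330],None,fx=4,fy=4,interpolation=cv2.INTER_NEAREST)[:,:,::-1])
E
```

```text
[0.532056   0.15867703 0.25255949]
[0.53212925 0.15925748 0.2530312 ] [ 0.20443846 -0.73305997 -1.42683981]
```

View pics/z7.png

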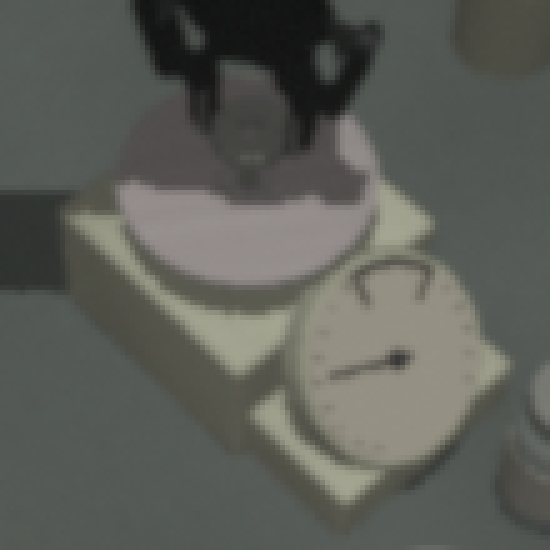

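View pics/z8.png

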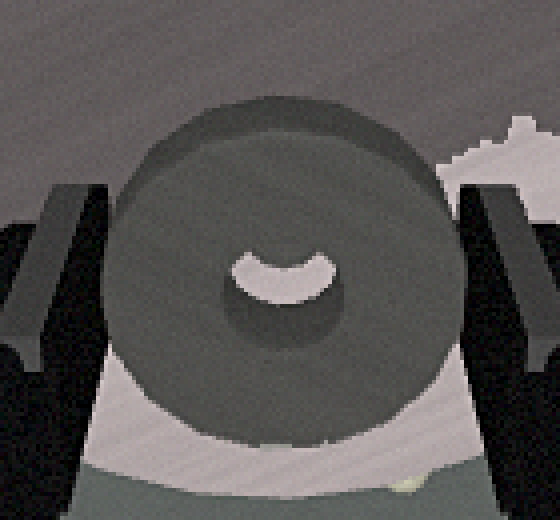

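```bash
python3 - <<'E'
from h import *
d=load('w5'); p,R,_=pose(); p=np.array([.5321,.1590,.2528])
h=p+R@np.array([.0598,-.00034,.00242])
for zt in (.1738,):
    e=onz(d,260.5,256.5,zt); pin=e-R@[0,0,.006]
    print('hole',h*1000,'pin',pin*1000,'tool d',(R.T@(pin-h)*1000).round(2))
print(proj(d,h), proj(d,h+R@[0,0,.0075]),'rim bottom expected v',190+350/4-.5)
E
```

```text
hole [532.40845093 156.56175846 193.00056993] pin [532.64252446 155.4799025  173.79838525] tool d [19.2  -0.06  1.1 ]
(np.float64(260.56899418007845), np.float64(264.206325588253)) (np.float64(260.56488979222706), np.float64(276.82243262215655)) rim bottom expected v 277.0
```

Call:
arm_command([
  [[0,0,0,0.2,0,0.08,255],[0,0,0,0.4,0,0.08,255],[0,0,0,0.6,0,0.08,255],[0,0,0,0.8,0,0.08,255],[0,0,0,1.0,0,0.08,255],[0,0,0,1.2,0,0.08,255],[0,0,0,1.2,0,0.08,255],[0,0,0,1.2,0,0.08,255]],
])

```text
clock: 6.0
eef_pos: [0.5318, 0.1594, 0.2408]
tcp_rot: [0.561, 0.431, 0.561, -0.431]
ft_force: [-0.4, 0.1, -1.3]
finger_gap: 0.545
```

```bash
cat > look.py <<'E'
import sys
from h import *
n=sys.argv[1]
d=grab('wrist','w'+n); s=grab('scene','s'+n); p,R,o=pose();print(p,o['ft_force'],o['wrist_torque'],o['finger_gap'])
a=cv2.resize(s['image'][110:220,210:320],(400,400),interpolation=3); b=cv2.resize(d['image'][190:320,190:330],(400,400*130//140),interpolation=3)
c=np.zeros((400,800,3),np.uint8); c[:,:400]=a; c[:b.shape[0],400:]=b; cv2.imwrite('pics/c'+n+'.png',c[:,:,::-1])
E
python3 look.py 6
```

```text
[0.53184478 0.15941572 0.24091651] [ 0.45624888 -1.27041636 -1.43862786] [-0.09478973 -0.00896617  0.02860521] 0.5444892625001525
```

View pics/c6.png

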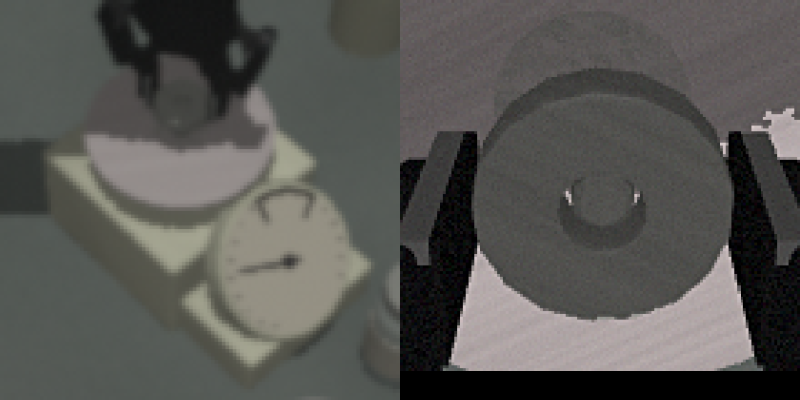

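Call:
arm_command([
  [[0,0,0,0.3,0,0,255],[0,0,0,0.6,0,0,255],[0,0,0,0.9,0,0,255],[0,0,0,1.2,0,0,255],[0,0,0,1.5,0,0,255],[0,0,0,1.8,0,0,255],[0,0,0,2.1,0,0,255],[0,0,0,2.4,0,0,255],[0,0,0,2.6,0,0,255],[0,0,0,2.6,0,0,255]],
])

```text
clock: 7.1
eef_pos: [0.5317, 0.1594, 0.2146]
tcp_rot: [0.561, 0.431, 0.561, -0.431]
ft_force: [-0.2, -0.8, -0.5]
finger_gap: 0.546
```

```bash
python3 look.py 7
```

```text
[0.53178287 0.15941527 0.21482456] [ 0.28241517 -1.38171502 -1.09411195] [-0.1788195   0.05421438  0.0123134 ] 0.5426360886654291
```

View pics/c7.png

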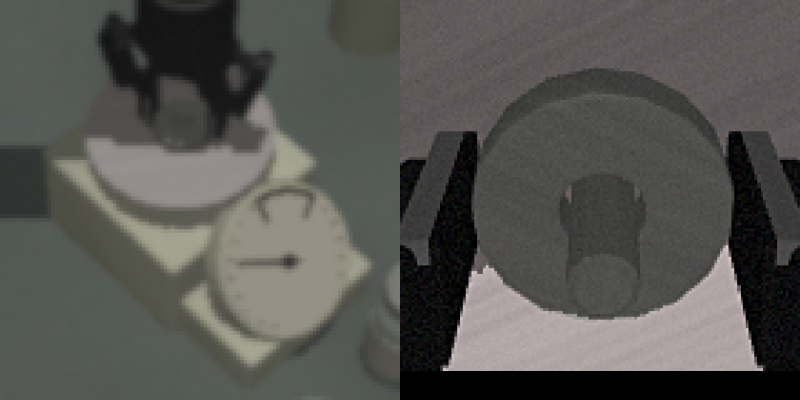

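Call:
arm_command([
  [[0,0,0,0.2,0,0,255],[0,0,0,0.35,0,0,255],[0,0,0,0.35,0,0,110],[0,0,0,0.35,0,0,90],[0,0,0,0.35,0,0,60],[0,0,0,0.35,0,0,0],[0,0,0,0.35,0,0,0],[0,0,0,0.35,0,0,0],[0,0,0,0.35,0,0,0]],
])

```text
clock: 8.1
eef_pos: [0.5319, 0.1595, 0.2114]
tcp_rot: [0.561, 0.431, 0.561, -0.431]
ft_force: [-0.7, -0.6, -0.5]
finger_gap: 1.001
```

Call:
arm_command([
  [[0,0,0,-1,0,0,0],[0,0,0,-5,0,0,0],[0,0,0,-6,0,2,0],[0,0,0,-6,0,6,0],[0,0,0,-6,0,6,0],[0,0,0,-6,0,6,0]],
])

```text
clock: 8.7
eef_pos: [0.5476, 0.1004, 0.2719]
tcp_rot: [0.56, 0.432, 0.56, -0.432]
ft_force: [-0.2, 0.5, 0.1]
finger_gap: 1.001
```

```bash
python3 look.py 8
```

```text
[0.54702535 0.10238842 0.27171778] [ 0.54057819 -0.50263966 -0.41119384] [-0.02643137 -0.03531983  0.05179525] 0.999650879949967
```

View pics/w8.png

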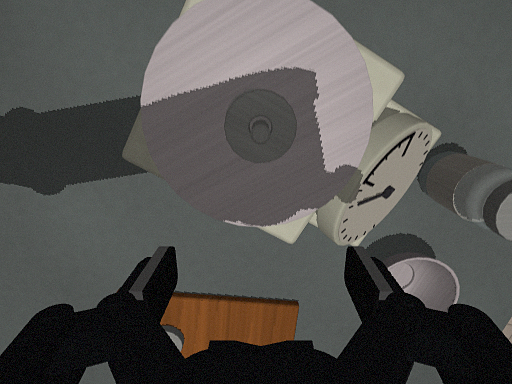

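View pics/c8.png

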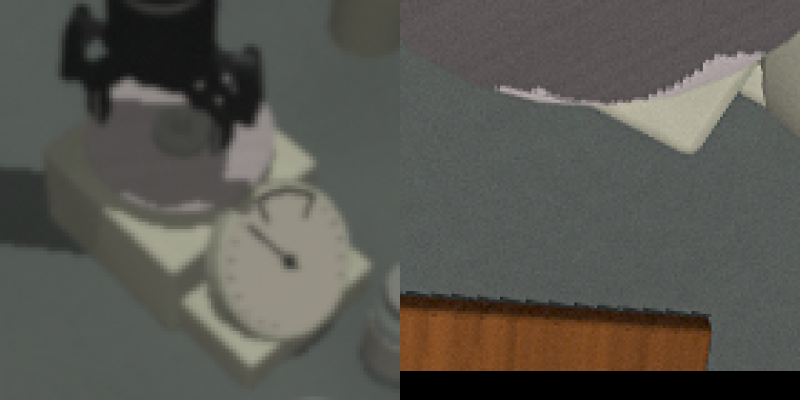

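```bash
python3 - <<'E'
from h import *
to([.483,-.177,.15],-18)
E
```

```text
turn [ 3.297e+01 -4.000e-02 -1.000e-02] shift cm [ 12.153 -13.405  25.344]
```

Call:
arm_command([
  [[33,0,0,-0.5,-13.4,25.3,0],[33,0,0,-0.5,-13.4,25.3,0],[33,0,0,-0.5,-13.4,25.3,0],[33,0,0,1,-13.4,25.3,0],[33,0,0,4,-13.4,25.3,0],[33,0,0,8,-13.4,25.3,0],[33,0,0,12,-13.4,25.3,0],[33,0,0,12,-13.4,25.3,0],[33,0,0,12,-13.4,25.3,0],[33,0,0,12,-13.4,25.3,0]],
])

```text
clock: 9.8
eef_pos: [0.4847, -0.1758, 0.1532]
tcp_rot: [0.416, 0.573, 0.415, -0.571]
ft_force: [0.6, 1.2, 0.2]
finger_gap: 1.0
```

```bash
python3 - <<'E'
from h import *
to([.483,-.177,.15],-18)
d=grab('wrist','w9')
E
```

```text
turn [ 0.07 -0.06 -0.14] shift cm [ 0.316 -0.125  0.162]
```

View pics/w9.png

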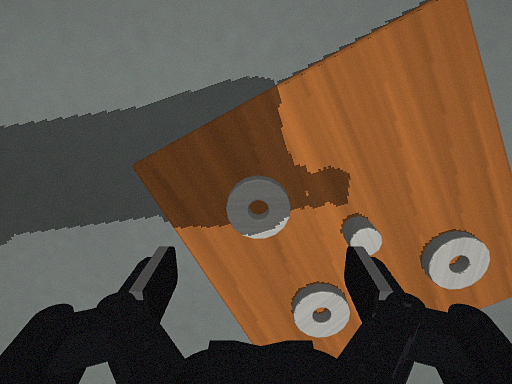

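```bash
python3 - <<'E'
from h import *
d=load('w9')
ringfit(d,240,205,.024); print('hole',onz(d,258.3,208.5,.024)*1000,'slug',onz(d,369,243,.034)*1000)
to([.483,-.177,.0845],-18)
E
```

```text
blob [ 226  175   65   64 2970]
outer ctr mm [ 483.6 -174.6] axes [46.2 48.9]
hole ctr mm [ 483.8 -173.8] axes [12.2 14.3]
hole [ 483.65229823 -174.98753228   24.        ] slug [ 552.91778521 -221.43958815   34.        ]
turn [ 0.06 -0.05 -0.21] shift cm [ 6.904 -0.178  0.152]
```

Call:
arm_command([
  [[0,0,0,3,-0.17,0,0],[0,0,0,5.5,-0.17,0,0],[0,0,0,6.8,-0.17,0,0],[0,0,0,6.8,-0.17,0,0],[0,0,0,6.8,-0.17,0,0],[0,0,0,6.8,-0.17,0,0]],
])

```text
clock: 10.45
eef_pos: [0.4824, -0.177, 0.0848]
tcp_rot: [0.416, 0.573, 0.414, -0.572]
ft_force: [-0.1, -0.1, 1.0]
finger_gap: 0.998
```

```bash
python3 - <<'E'
from h import *
d=grab('wrist','w10'); print(pose()[0])
ringfit(d,230,245,.024)
E
```

```text
[ 0.48221163 -0.17711539  0.08468169]
blob [ 214  207   93   88 6067]
outer ctr mm [ 483.5 -173.8] axes [46.1 50.1]
hole ctr mm [ 484.  -172.5] axes [ 9.6 13.4]
```

View pics/w10.png

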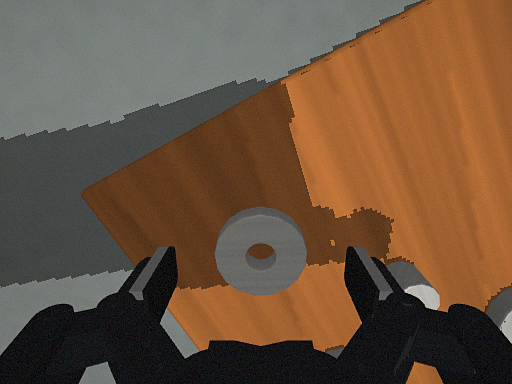

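Call:
arm_command([
  [[0,0,0,-0.03,0.05,-0.2,0],[0,0,0,-0.03,0.05,-0.2,0],[0,0,0,-0.03,0.05,-0.2,255],[0,0,0,-0.03,0.05,-0.2,255],[0,0,0,-0.03,0.05,-0.2,255],[0,0,0,-0.03,0.05,-0.2,255],[0,0,0,-0.03,0.05,-0.2,255],[0,0,0,-0.03,0.05,-0.2,255]],
])

```text
clock: 11.3
eef_pos: [0.4824, -0.1752, 0.0841]
tcp_rot: [-0.415, -0.572, -0.415, 0.572]
ft_force: [-1.2, 0.8, 5.0]
finger_gap: 0.549
```

```bash
python3 - <<'E'
from h import *
d=grab('wrist','w11'); print(pose()[0], ctrl.get_obs()['ft_force'])
to([.551,.089,.28],15)
E
```

```text
[ 0.48246928 -0.17526559  0.08407379] [-1.50849516  0.11222662  5.12441795]
turn [-3.31e+01  1.00e-02 -1.00e-02] shift cm [-19.597  -1.691 -27.245]
```

View pics/w11.png

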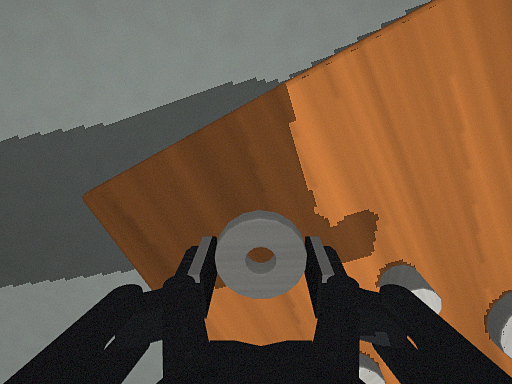

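Call:
arm_command([
  [[0,0,0,-1,0,0,255],[0,0,0,-5,0,0,255],[0,0,0,-10,0,0,255],[0,0,0,-15,0,0,255],[-5,0,0,-19,0,-2,255],[-33,0,0,-19,-1.7,-27.2,255],[-33,0,0,-19,-1.7,-27.2,255],[-33,0,0,-19,-1.7,-27.2,255],[-33,0,0,-19,-1.7,-27.2,255],[-33,0,0,-19,-1.7,-27.2,255]],
])

```text
clock: 12.35
eef_pos: [0.5498, 0.0877, 0.2741]
tcp_rot: [0.561, 0.431, 0.561, -0.431]
ft_force: [1.2, -0.5, -1.1]
finger_gap: 0.546
```

```bash
python3 - <<'E'
from h import *
to([.551,.089,.263],15); print(ctrl.get_obs()['finger_gap'])
E
```

```text
turn [-0.05  0.02  0.01] shift cm [ 1.111  0.146 -0.101]
0.5457340786999412
```

Call:
arm_command([
  [[0,0,0,1.1,0,0,255],[0,0,0,1.1,0,0,255],[0,0,0,1.1,0,0,255],[0,0,0,1.1,0,0,255]],
])

```text
clock: 12.75
eef_pos: [0.55, 0.0843, 0.2629]
tcp_rot: [0.56, 0.431, 0.56, -0.432]
ft_force: [-0.9, -0.2, -1.7]
finger_gap: 0.547
```

```bash
python3 - <<'E'
from h import *
d=grab('wrist','w12'); print(pose()[0]); im=d['image']
a=cv2.resize(im[85:145,220:300],(560,420),interpolation=0)
cv2.imwrite('pics/z12a.png',a[:,:,::-1])
cv2.imwrite('pics/z12b.png',cv2.resize(im[205:310,205:315],None,fx=5,fy=5,interpolation=0)[:,:,::-1])
cv2.imwrite('pics/z12c.png',cv2.resize(im[95:245,330:450],None,fx=4,fy=4,interpolation=3)[:,:,::-1])
E
```

```text
[0.55010518 0.0844206  0.2630362 ]
```

View pics/z12a.png

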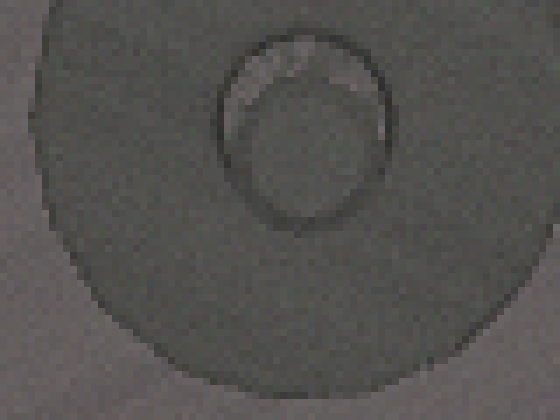

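View pics/z12b.png

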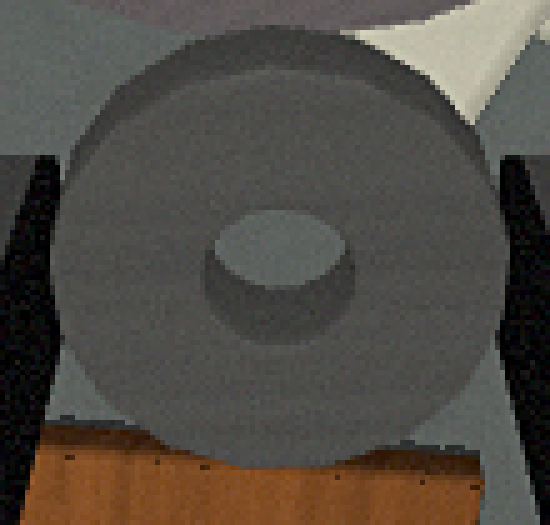

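View pics/z12c.png

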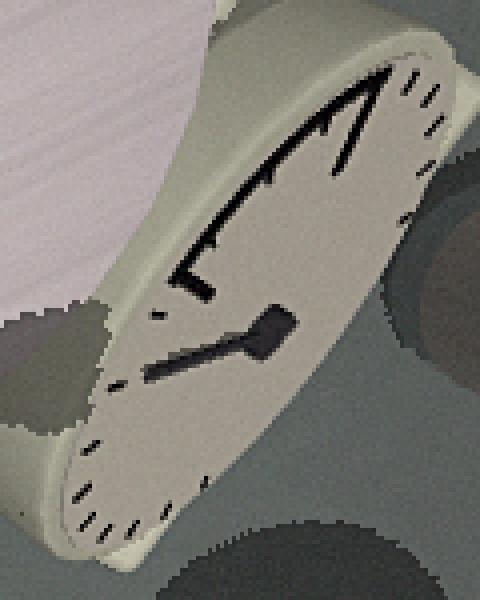

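```bash
python3 - <<'E'
from h import *
d=load('w12'); p,R,_=pose()
zt=p[2]-.0841+.024
h=onz(d,260.5,259.9,zt); pin=onz(d,263.4,105.4,.1705)
print('hole',h*1000,'rel',(R.T@(h-p)*1000).round(2),'pin',pin*1000,'move cm',(R.T@(pin-h)*100).round(3))
E
```

```text
hole [549.79525452  84.3238288  202.93619544] rel [ 6.01e+01 -3.30e-01 -3.00e-02] pin [532.32248985 156.43651253 170.5       ] move cm [ 3.238  0.147 -7.421]
```

Call:
arm_command([
  [[0,0,0,0,0.14,-5,255],[0,0,0,0,0.14,-7.38,255],[0,0,0,1,0.14,-7.38,255],[0,0,0,1.7,0.14,-7.38,255],[0,0,0,1.7,0.14,-7.38,255],[0,0,0,1.7,0.14,-7.38,255]],
])

```text
clock: 13.4
eef_pos: [0.5328, 0.1561, 0.2454]
tcp_rot: [0.56, 0.431, 0.56, -0.432]
ft_force: [-0.6, 0.2, -1.2]
finger_gap: 0.548
```

```bash
python3 look.py 13; python3 - <<'E'
from h import *
d=load('w13')
cv2.imwrite('pics/z13.png',cv2.resize(d['image'][220:310,205:315],None,fx=6,fy=6,interpolation=0)[:,:,::-1])
E
```

```text
[0.53288872 0.15677283 0.24588605] [-1.23129852 -0.53511892 -1.56337527] [ 0.0052433  -0.00260459  0.0215248 ] 0.5480007365651228
```

View pics/c13.png

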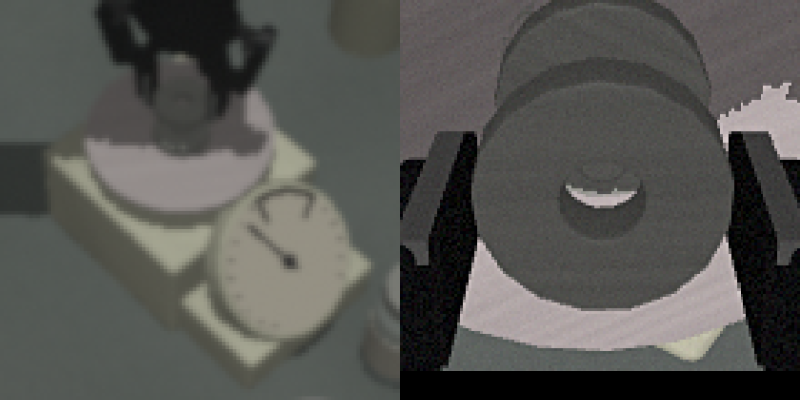

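View pics/z13.png

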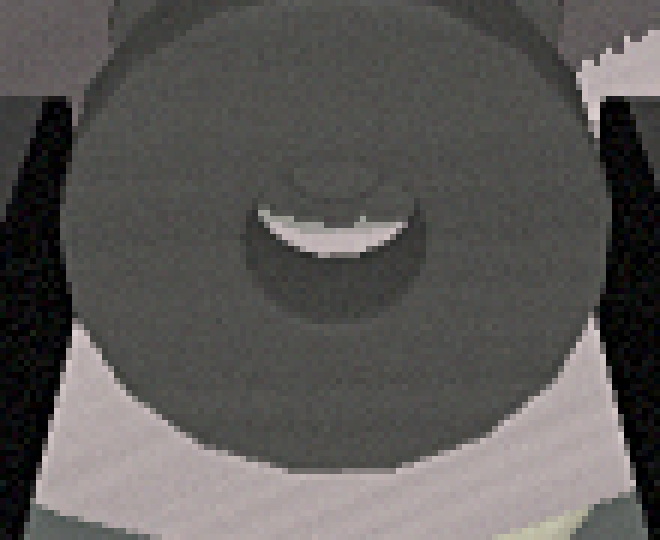

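```bash
python3 - <<'E'
from h import *
d=load('w13'); _,R,_=pose(); p=np.array([.5328,.1564,.2457])
h=onz(d,205+335.5/6-.5,220+(163+323)/12-.5,p[2]-.0601); h2=p+R@[.0601,-.00033,0]
print('hole',h*1000,h2*1000)
for v in (197,200,203):
  pin=onz(d,260,220+v/6-.5,.1705)-R@[0,0,.0045]; print('pin',pin*1000,(R.T@(pin-h2)*1000).round(2))
E
```

```text
hole [532.4731691  156.18391836 185.6       ] [532.50418669 156.30180165 185.59990223]
pin [532.21079089 156.19882629 170.49854999] [15.1  -0.31  0.02]
pin [532.29193935 155.89124684 170.49854999] [15.1  -0.31  0.34]
pin [532.3731868  155.58329213 170.49854999] [15.1  -0.31  0.66]
```

Call:
arm_command([
  [[0,0,0,0.2,-0.02,0.04,255],[0,0,0,0.4,-0.02,0.04,255],[0,0,0,0.6,-0.02,0.04,255],[0,0,0,0.8,-0.02,0.04,255],[0,0,0,1.0,-0.02,0.04,255],[0,0,0,1.0,-0.02,0.04,255],[0,0,0,1.0,-0.02,0.04,255]],
])

```text
clock: 14.2
eef_pos: [0.5323, 0.1574, 0.2356]
tcp_rot: [0.561, 0.431, 0.561, -0.431]
ft_force: [-0.0, -0.3, -1.5]
finger_gap: 0.549
```

```bash
python3 look.py 14
```

```text
[0.53233069 0.15743475 0.23572934] [-0.0667112   0.49266855 -2.01858569] [ 0.02747872 -0.07896811 -0.02961726] 0.5480969359474819
```

View pics/c14.png

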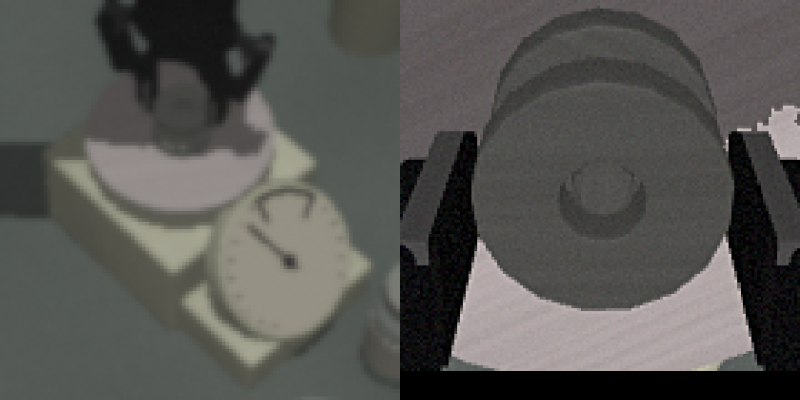

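Call:
arm_command([
  [[0,0,0,0.3,0,0,255],[0,0,0,0.6,0,0,255],[0,0,0,0.9,0,0,255],[0,0,0,1.2,0,0,255],[0,0,0,1.5,0,0,255],[0,0,0,1.7,0,0,255],[0,0,0,1.7,0,0,255]],
])

```text
clock: 15.0
eef_pos: [0.5321, 0.1573, 0.2183]
tcp_rot: [0.561, 0.431, 0.561, -0.431]
ft_force: [-0.1, -0.6, -1.6]
finger_gap: 0.548
```

```bash
python3 look.py 15
```

```text
[0.53229607 0.15738815 0.21867855] [-0.44306791 -0.21861308 -1.32723077] [-0.01995198  0.07439644  0.03496427] 0.5448994232174739
```

View pics/c15.png

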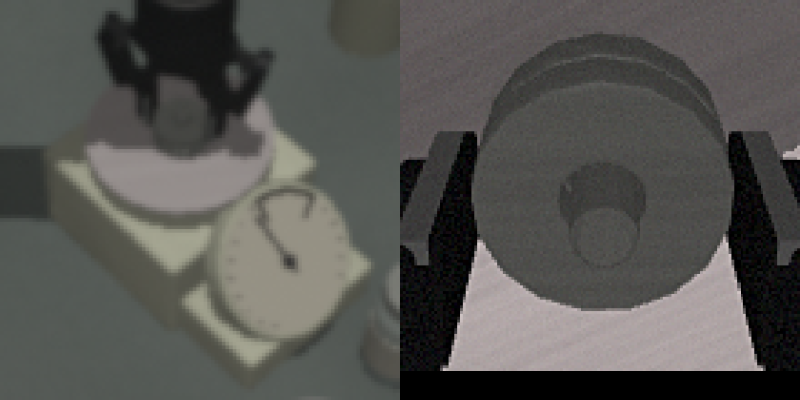

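Call:
arm_command([
  [[0,0,0,0.15,0,0,255],[0,0,0,0.2,0,0,255],[0,0,0,0.2,0,0,110],[0,0,0,0.2,0,0,90],[0,0,0,0.2,0,0,60],[0,0,0,0.2,0,0,0],[0,0,0,0.2,0,0,0],[0,0,0,0.2,0,0,0],[0,0,0,0.2,0,0,0]],
])

```text
clock: 16.0
eef_pos: [0.5323, 0.1574, 0.2167]
tcp_rot: [0.561, 0.431, 0.561, -0.431]
ft_force: [0.0, -0.4, -0.4]
finger_gap: 0.999
```

Call:
arm_command([
  [[0,0,0,-2,0,0,0],[0,0,0,-6,0,0,0],[0,0,0,-7,0,4,0],[0,0,0,-7,0,8,0],[0,0,0,-7,0,8,0],[0,0,0,-7,0,8,0],[0,0,0,-7,0,8,0],[0,0,0,-7,0,8,0],[0,0,0,-7,0,8,0],[0,0,0,-7,0,8,0]],
])

```text
clock: 17.0
eef_pos: [0.5527, 0.0808, 0.2866]
tcp_rot: [0.561, 0.431, 0.561, -0.431]
ft_force: [0.5, -0.5, -0.4]
finger_gap: 1.0
```

```bash
python3 look.py 16;python3 - <<'E'
from h import *
d=grab('top','t16'); cv2.imwrite('pics/z16.png',cv2.resize(load('w16')['image'][60:260,200:480],None,fx=2.8,fy=2.8,interpolation=3)[:,:,::-1])
E
```

```text
[0.55279765 0.08045654 0.2866254 ] [ 0.29049127 -0.00527375  0.71922675] [-0.0171328  -0.00965719 -0.00072891] 1.0013151654049406
```

View pics/c16.png

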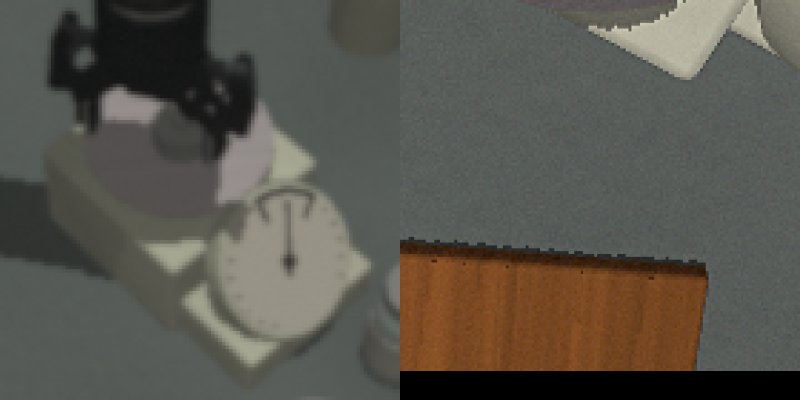

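View pics/z16.png

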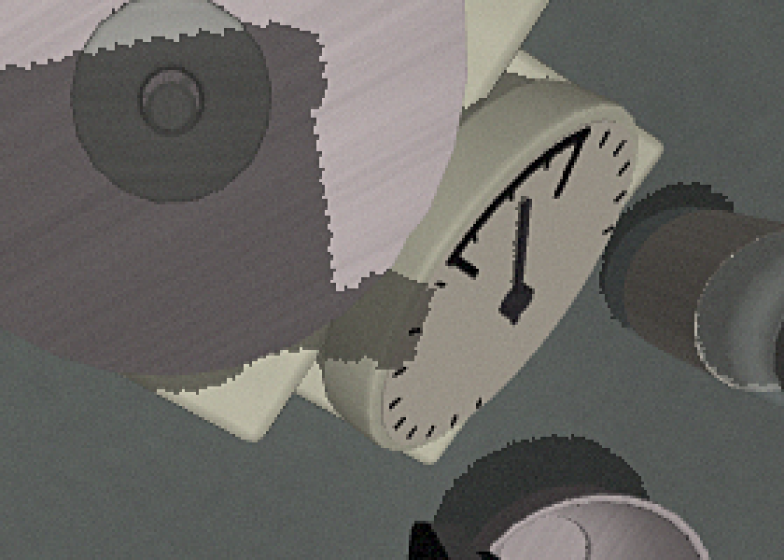

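View pics/t16.png

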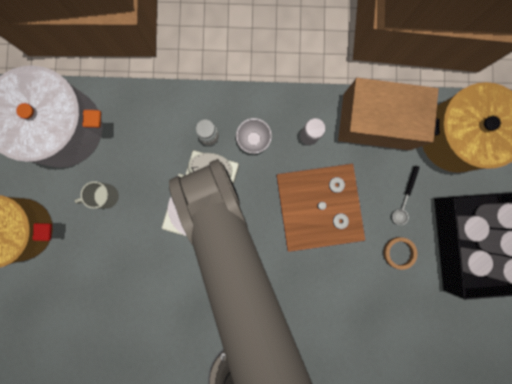

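```bash
python3 - <<'E'
from h import *
a=load('s16')['image']; b=grab('scene','s17')['image']
print('dial diff',np.abs(a.astype(int)-b)[140:205,265:310].mean(), ctrl.get_obs()['qd'].round(4))
print(order.hand_in())
E
```

```text
dial diff 0.45834757834757833 [ 0.0008  0.0004  0.0004 -0.0011  0.0016  0.0011 -0.002 ]
the job is handed in; nothing more can be done
None
```

I threaded two rings over the pin one at a time, the first down to the pan and the second onto the first. The needle came to rest between the two long marks, close to the middle of the arc, and I handed the job in at about 17 s of the 72 s allowed.

- **Fit:** The last wrist picture shows the pin inside the hole of the stacked rings. Force readings during both threadings stayed within the sensor's noise, about 2 N. By the dial, the pan never sank past the resting position, well short of its bottom stop.
- **Needle at rest:** Two scene pictures taken a moment apart agree.
- **Everything else:** The gripper is open and clear of the scale. The other two rings and the slug are still on the board, and nothing else was touched.
- **Disagreement between checks:** My estimate of the starting sink was 8.7 mm from the angle measurement. Counting the dial's ticks after the first ring implied about 7.8 mm. Either value puts two rings inside the marks.
- **Light contact:** The fingertips pressed the board with about 5 N while gripping each ring.

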